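# Hang the grain-size chart on its stand

### The job

Take the blue comparison-chart plate out of its grey rack and hang it on the stand: pass the wide part of its keyhole over the brass screw head until the plate is behind the head, then, still holding it, pull it straight down firmly (about 10 N) so that the screw locks home in the top of the narrow slot, and let go so that it hangs upright. Work gently: never press or pull the plate on the stand or the screw with more than 25 N, do not touch the stand with the gripper, and leave the mouse, the specimen and the bottle where they are.

Things in the scene. Friction and masses are not known exactly. Their poses are not given: they have to be found in the camera images.
- plate: blue chart plate, x 5 mm thick, y 110 mm wide, z 205 mm tall, 0.15 to 0.3 kg; origin at the middle of its lower edge, z up, picture on the -x face, which starts away from the robot. It stands 25 mm deep in the rack, may lean 3 degrees. On its centreline a keyhole goes through: wide opening below, narrow slot above, ending 118.5 mm up; the top 80 mm are plain, to be gripped across the 5 mm.
- plate_hole (a point): centre of the wide opening of the keyhole, mid-thickness, 75 mm above the plate's lower edge; the opening is eight-sided, 24 mm across flats; axes as the plate
- plate_slot_end (a point): where the screw's axis lies when home at the top of the slot (11 mm wide): 115 mm above the plate's lower edge, 40 mm above the centre of the wide opening, mid-thickness; axes as the plate
- rack: grey rack, fixed, 70 x 140 mm, 35 mm high; origin at the centre of its underside; the groove for the plate runs along its y, 6.5 mm wide, its floor 10 mm above the table
- stand: fixed upright bar, 60 mm wide, 12 mm thick, top 182 mm above the table, on a foot 12 mm high; origin on the table under the middle of the bar's front face, z up, x into the bar: the plate comes from -x (this face looks away from the robot). Its one screw sticks straight out of the face to -x and does not yield: shank 7 mm thick, 9 mm from face to head; brass head 18 mm across, 6 mm thick, its front 15 mm off the face
- mount: mark at the lower end of the slot in which the screw is clamped, on the middle of the bar's front face, 136 mm above the table; axes as the stand (x into the bar, z up). The screw itself is straight above this point, its axis anywhere from 8 to 40 mm higher; that height is not measured: look, or feel for it
- mouse: pale grey computer mouse, 105 x 62 mm, 34 mm high; origin at the centre of its underside; leave alone
- specimen: red round resin specimen, 32 mm across, 20 mm high; origin at its underside; leave alone
- oil: small bottle, 36 mm across, 70 mm high; origin at its underside; leave alone
Not all that is in view belongs to the job. Of the things shaped like the plate, the blue one is meant. Of the things shaped like the stand, the grey one is meant.

How it is judged:
On the way, in this order (a step that is already met when the one before it is completed fails the run):
1. the plate is lifted clear of the rack (z of plate in the frame of rack above 0.045 m), for 0.1 s.
2. the wide opening has passed over the screw head and the plate is between head and bar (x of plate_hole in the frame of mount between -0.0095 and 0.001 m and y of plate_hole in the frame of mount between -0.006 and 0.006 m and z of plate_hole in the frame of mount between 0.0035 and 0.0445 m), for 0.05 s.
3. the plate, still held, is pulled down on the screw in the top of the slot with more than 7 N (x of plate_slot_end in the frame of mount between -0.0095 and 0.001 m and y of plate_slot_end in the frame of mount between -0.006 and 0.006 m and z of plate_slot_end in the frame of mount between 0.006 and 0.042 m and contact force between plate and mount above 7 N and contact force between the fingers and plate above 1 N), for 0.1 s.
At the end, for the whole second after the job is handed in: plate at rest, released, borne by the screw at the top of its slot: slot-end point 6 to 42 mm above the mark (the screw is 8 to 40) and 6 mm sideways, mid-plane at most 9.5 mm off the bar (behind the head), upright within 0.12 rad, parallel to the bar within 0.15 rad (x of plate_slot_end in the frame of mount between -0.0095 and 0.001 m and y of plate_slot_end in the frame of mount between -0.006 and 0.006 m and z of plate_slot_end in the frame of mount between 0.006 and 0.042 m and angle between plate's own z axis and vertical below 0.12 rad and angle between the x axis of plate and the x axis of mount, either way round below 0.15 rad and linear speed of plate below 0.02 m/s and contact force between plate and mount above 0.5 N); the robot touches nothing.
It fails at once if the plate is pressed or pulled on the stand or its screw with more than 25 N (contact force between plate and stand above 25 N).
It fails at once if the robot strikes the stand or screw itself (contact force between any of the fingers, the arm and stand above 5 N).
It fails at once if the mouse, the specimen or the bottle is moved more than 20 mm or tipped (distance of any of mouse, specimen, oil from where it was at the start of the episode above 0.02 m or angle between any of mouse, specimen, oil's own z axis and vertical above 0.4 rad).
It also fails if it takes over 54 s, if anything falls off the work surface, if the arm or the gripper's body presses on something with over 40 N, if the wrist force passes 120 N, or if a joint passes its speed limit or range.

### The arm

A 6-joint arm with a two-finger parallel gripper is mounted at the origin on the work surface. World frame = base frame: x ahead of the robot, y to its left, z up, the work surface at z = 0. Lengths are in m, angles in rad, forces in N, time in s.
With the tool pointing down it reaches from about 0.325 to 0.775 m from the base axis. Payload 5.5 kg.
Tool frame: the origin (TCP) lies on the mounting face of the last link; the fingertips stand r.nose_length ahead of it and the grasp point (between the pads) lies 155 mm ahead of it (r.nose_length is the distance from the TCP to the fingertips, in m); z points along the fingers, y is the direction in which the jaws open and shut (so a half turn about z gives the same grasp; the last joint's range is limited). The gripper opens to 85 mm and grips with 20 to 120 N. Pads are 22 mm wide; open, the fingers measure 114 mm over their backs; the gripper's body (76 mm by 85 mm) begins 54 mm behind the grasp point. The pads swing forward as they close: fully open they stand 13 mm farther back than shut.
Start: joints at [1.107, 0.091, 1.231, -0, 1.82, -0.057], TCP at [0.237, 0.551, 0.405] pointing down, gripper open.
Joint ranges: [-2.87, 2.87], [-0.86, 2.18], [0.17, 2.46], [-1.51, 4.65], [0.06, 2.69], [-2.65, 2.65]. Speed limits (rad/s): [2.57, 2.57, 3.01, 3.14, 3.14, 3.14].

### API

Orientations are given as a unit quaternion [x, y, z, w].
In Python, from workcell import r gives the robot as it stands.
- The arm moves only by the tool servo_tool, never from a script. Its argument "increments" is one flat list of numbers, 7 for each row, row after row: the opening, from 0 (shut) to 1 (fully open), then the shift along the tool's x, y, z in mm, then the turn, a rotation vector about the tool's x, y, z in degrees. A call has exactly 10 rows; each row is the pose to reach, as a shift and turn from the pose commanded when the call began, along the tool's axes at that moment; what a row does not reach only later rows make up. A row lasts 1/10 s, in which the tool goes at most 50 mm and 8.59 degrees, less where a joint would pass 70% of its speed; a pose out of reach is approached as far as the arm can. A call with a gripper value outside its range is refused whole. The fingers move at their own pace and stop on an object; "squeeze" is the grip in N (left out, the last holds). Time passes only in rows, so rows that repeat a pose let the fingers close, or fill a call up. It gives the time, the measured TCP pose, the force and the opening at its end, in the units of the state.
- r.read_state(): the state, without advancing time (a new reading comes with each control period).
- r.camera(name): name is "scene" or "top"; returns the picture (400x640x3 uint8, red, green, blue); there is no depth.
- r.get_calibration(name): a dict with "fx", "fy", "cx", "cy" (pixels), "k1" (the pictures are not rectified: a ray, as slopes to the right and down, at radius r is drawn at 1 + k1 r^2 times it, then the intrinsics apply), "world_from_camera" (4x4, takes a point from camera to world coordinates). Camera axes: x right, y down, z forward; pixel columns grow to the right and rows downward; lengths in m; the calibration is good to about 2 mm. A picture is of the moment at which its call begins. get_calibration takes no time and is no camera call.
- r.finish_job(): hands the job in, once; it reports no verdict.
The state is a dict: "time_s": time; "joint_pos": joint angles; "qd": joint speeds; "tau": joint torques, N m; "tcp_pos": TCP position; "ee_rot": TCP orientation; "force": force on the tool from outside, world axes, zero at the start; "ft_torque": the same for the moment, N m; "grip_width": finger opening in m.
Only numpy, scipy, OpenCV 4.12 (cv2) and the standard library are available. Lean on these libraries where they do the work, as an engineer would, in place of code of your own. Each camera call takes 0.05 s, during which the arm holds its last target. There are 200 camera calls.

## Working session

There is one attempt and no reset: what is moved stays moved. The work goes in short steps, Python scripts to look and compute and a tool call to move; the robot and the scene stay as the last step left them, time stands still between calls to the robot, and variables do not carry over. Pictures are saved under pics/ and viewed, about 8 in all and at most 12, crops included, and the job is handed in when it is done.

Besides the shell and the picture viewer there is one more tool, called after "Call:" by a JSON object that holds its "fn" and its "kwargs", one argument or row to a line. servo_tool: Moves the arm, as the interface text tells. Its arguments: {"type":"object","properties":{"increments":{"type":"array"},"squeeze":{"type":"number"}},"required":["increments"]}

```bash
mkdir -p pics; cat > h.py <<'E'
import numpy as np, cv2
from workcell import r
from scipy.spatial.transform import Rotation as R
def shot(n,f):
    im=r.camera(n); cv2.imwrite(f'pics/{f}.png',im[:,:,::-1]); return im
def ray(n,u,v):
    c=r.get_calibration(n); T=np.array(c['world_from_camera'])
    d=np.array([(u-c['cx'])/c['fx'],(v-c['cy'])/c['fy']]); s=d.copy()
    for _ in range(20): s=d/(1+c['k1']*(s@s))
    w=T[:3,:3]@np.array([s[0],s[1],1]); return T[:3,3],w/np.linalg.norm(w)
def onplane(n,u,v,z):
    o,w=ray(n,u,v); return o+w*(z-o[2])/w[2]
def tri(a,b):
    (o1,w1),(o2,w2)=ray('scene',*a),ray('top',*b)
    A=np.stack([w1,-w2],1); t=np.linalg.lstsq(A,o2-o1,rcond=None)[0]
    p,q=o1+w1*t[0],o2+w2*t[1]; return (p+q)/2,np.linalg.norm(p-q)
def proj(n,P):
    c=r.get_calibration(n); T=np.linalg.inv(np.array(c['world_from_camera']))
    p=T[:3,:3]@np.array(P)+T[:3,3]; s=p[:2]/p[2]; s=s*(1+c['k1']*(s@s)); return s[0]*c['fx']+c['cx'],s[1]*c['fy']+c['cy']
E
python3 - <<'E'
from h import *
np.set_printoptions(precision=4,suppress=True)
for n in('scene','top'):
    shot(n,n+'0'); c=r.get_calibration(n); print(n,c)
s=r.read_state(); print(s, r.nose_length)
E
```

```text
scene {'fx': 469.25251080264286, 'fy': 469.25251080264286, 'cx': 324.70249667046585, 'cy': 198.02137450347027, 'k1': -0.050077793486971826, 'world_from_camera': array([[ 0.8549,  0.3426, -0.3895,  1.0477],
       [ 0.5184, -0.5935,  0.6157, -0.706 ],
       [-0.0202, -0.7283, -0.685 ,  0.9147],
       [ 0.    ,  0.    ,  0.    ,  1.    ]])}
top {'fx': 410.11866293479915, 'fy': 410.11866293479915, 'cx': 320.51981119603903, 'cy': 195.758682108258, 'k1': -0.04932670567090452, 'world_from_camera': array([[-0.0041, -0.9941,  0.1081,  0.4693],
       [-0.9998,  0.0062,  0.0194,  0.041 ],
       [-0.0199, -0.108 , -0.9939,  1.187 ],
       [ 0.    ,  0.    ,  0.    ,  1.    ]])}
{'time_s': 0.1, 'joint_pos': array([ 1.1073,  0.0918,  1.2318,  0.    ,  1.8198, -0.0567]), 'qd': array([ 0.0002, -0.0004, -0.0046, -0.0005, -0.0005,  0.0017]), 'tau': array([  0.0023, -46.0216, -41.9219,  -0.0001,   0.0107,   0.    ]), 'tcp_pos': array([0.2374, 0.5511, 0.4036]), 'ee_rot': array([ 0.202 ,  0.9794, -0.0009, -0.0002]), 'force': array([ 0.2645,  0.7934, -0.3066]), 'ft_torque': array([-0.0072,  0.0643, -0.028 ]), 'grip_width': 0.08552656125614577} 0.1734
```

View pics/scene0.png

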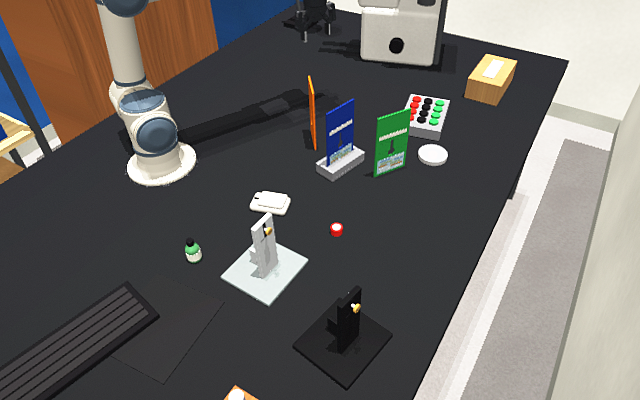

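View pics/top0.png

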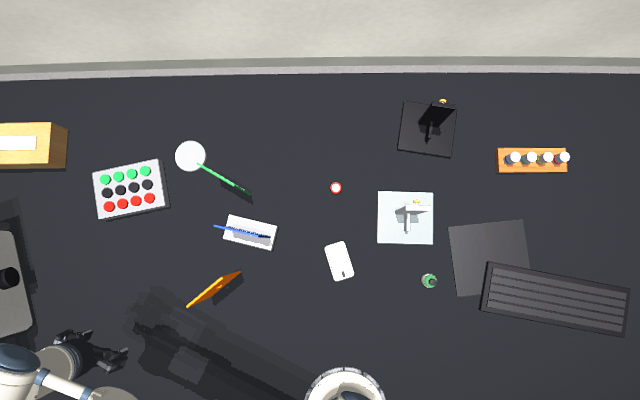

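The scene view shows the blue plate in its rack at about (340,135). The grey stand is at (263,245), with its brass head near (268,231), and the mouse, specimen and bottle are around it. The top view shows the plate at (242,232) and the stand at (410,215). Next I'll view a montage of close crops.

```bash
python3 - <<'E'
from h import *
S=cv2.imread('pics/scene0.png');T=cv2.imread('pics/top0.png')
def crop(I,u,v): return cv2.resize(I[v:v+75,u:u+100],None,fx=4,fy=4,interpolation=cv2.INTER_CUBIC)
# crops: scene plate(295,95) & top plate (200,200); scene stand (220,205), top stand(365,180)
m=np.vstack([np.hstack([crop(S,290,95),crop(T,200,195)]),np.hstack([crop(S,215,208),crop(T,360,183)])])
cv2.imwrite('pics/m1.png',m)
for n,I in(('scene',S),('top',T)):
    h=cv2.cvtColor(I,cv2.COLOR_BGR2HSV)
    for nm,lo,hi in(('blue',(112,120,50),(128,255,255)),('brass',(15,120,100),(32,255,255))):
        k=cv2.inRange(h,lo,hi); N,l,st,ce=cv2.connectedComponentsWithStats(k)
        for i in range(1,N):
            if st[i,4]>8:
                c=cv2.findContours((l==i).astype('uint8'),0,2)[0][0]
                print(n,nm,st[i],ce[i].round(1),cv2.approxPolyDP(c,3,True)[:,0].tolist() if 30<st[i,4]<5000 else '')
E
```

```text
scene blue [ 325   98   30   69 1128] [339.2 127.4] [[353, 98], [326, 112], [327, 166], [334, 151], [351, 141], [352, 149]]
scene brass [464  66  51  40 835] [486.6  90. ] [[514, 66], [501, 86], [468, 77], [464, 96], [496, 105], [512, 78]]
scene brass [308  76   6  18  30] [310.5  84.7] 
scene brass [  6 119  10   5  10] [ 10.5 121.3] 
scene brass [  1 122   4   7   9] [  2.4 125. ] 
scene brass [  3 130  29  20  45] [ 18.2 139.3] [[31, 132], [24, 130], [29, 130], [29, 134], [3, 149]]
scene brass [  3 135  11   6  13] [  8.1 137. ] 
scene brass [  0 156  24  28 355] [  7.8 169.3] [[0, 156], [1, 183], [23, 168]]
scene brass [265 227   7   8  34] [268.4 230.9] [[271, 228], [266, 234]]
scene brass [353 303   8  10  45] [356.4 307.7] [[358, 303], [353, 308], [355, 312]]
scene brass [231 386   8   5  13] [234.8 387.8] 
scene brass [243 391  14   9  52] [248.5 396.4] [[243, 391], [246, 399], [256, 399]]
scene brass [225 394   4   6  11] [226.5 397.3] 
top blue [213 224  12   6  13] [218.2 227.2] 
top blue [246 232  24   6  31] [258.6 234.9] [[246, 232], [269, 237]]
top brass [439  99   7   4  20] [442.2 100.3] 
top brass [  0 122  67  46 912] [ 48.7 151.4] [[66, 129], [50, 122], [53, 128], [47, 163], [0, 163], [0, 167], [64, 167]]
top brass [498 148  68  24 855] [530. 160.] [[498, 149], [500, 171], [565, 171], [565, 162], [554, 167], [551, 162], [538, 161], [542, 152], [555, 154], [564, 148]]
top brass [186 277  37  31 153] [203.9 291.9] [[222, 277], [186, 307]]
```

View pics/m1.png

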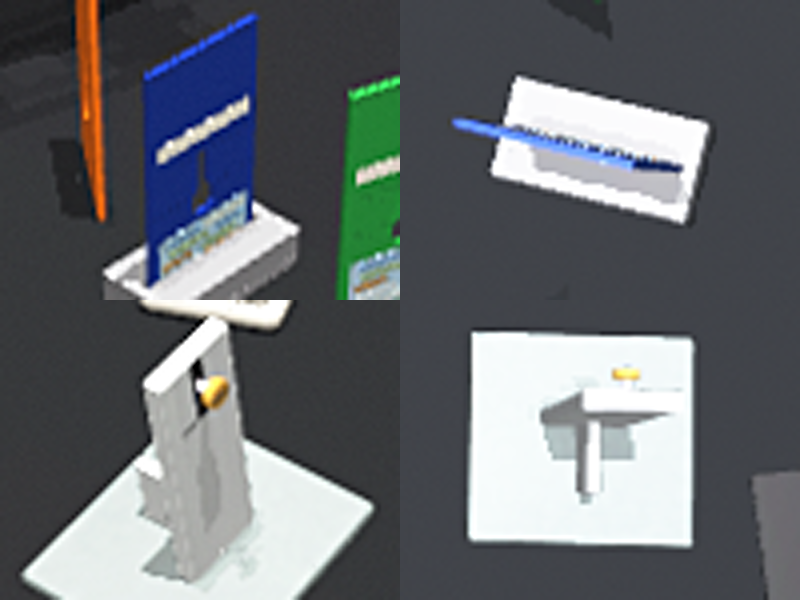

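```bash
python3 - <<'E'
from h import *
np.set_printoptions(precision=4,suppress=True)
S=lambda o,X,Y:(o[0]+(X+.5)/4-.5,o[1]+(Y+.5)/4-.5)
def t(nm,a,b):
    p,e=tri(a,b); print(nm,p,'err',round(e,4)); return p
L=t('plate top +y',S((290,95),255,15),S((200,195),55,122))
Q=t('plate top -y',S((290,95),147,73),S((200,195),232,164))
d=L-Q; print('len',np.linalg.norm(d),'mid',(L+Q)/2,'yaw of edge',np.degrees(np.arctan2(-d[0],d[1])))
A=t('bar front +y',S((215,208),228,26),S((360,183),183,90))
B=t('bar front -y',S((215,208),160,92),S((360,183),284,90))
d=A-B; print('len',np.linalg.norm(d),'mid',(A+B)/2,'yaw',np.degrees(np.arctan2(-d[0],d[1])))
t('screw head',S((215,208),214,92),S((360,183),226,74))
print('foot corners z=.012'); 
for X,Y in((72,32),(293,38),(292,246),(70,241)): print(onplane('top',*S((360,183),X,Y),.012))
for X,Y in((248,138),(374,208)): print(' scene',onplane('scene',*S((215,208),X,Y),.012))
print('rack corners z=.035')
c=[onplane('top',*S((200,195),X,Y),.035) for X,Y in((116,76),(309,122),(288,222),(92,176))]
print(np.array(c),np.mean(c,0), [np.linalg.norm(c[i]-c[i-1]) for i in range(4)])
d=c[0]-c[1]; print('rack yaw',np.degrees(np.arctan2(-d[0],d[1])))
# plate at rack level ends: top view
for X,Y in((282,168),): print(onplane('top',*S((200,195),X,Y),.035))
E
```

```text
plate top +y [0.5061 0.3165 0.2129] err 0.0005
plate top -y [0.4812 0.2093 0.2172] err 0.0006
len 0.11017735485490528 mid [0.4936 0.2629 0.215 ] yaw of edge -13.065231142288402
bar front +y [ 0.5545 -0.1482  0.1791] err 0.0001
bar front -y [ 0.5541 -0.2094  0.1822] err 0.0006
len 0.06131720851207771 mid [ 0.5543 -0.1788  0.1807] yaw -0.3934451158252274
screw head [ 0.5657 -0.1792  0.1604] err 0.0008
foot corners z=.012
[ 0.611  -0.1007  0.012 ]
[ 0.6057 -0.2598  0.012 ]
[ 0.4569 -0.2543  0.012 ]
[ 0.4614 -0.0965  0.012 ]
 scene [ 0.5132 -0.0973  0.012 ]
 scene [ 0.614  -0.1049  0.012 ]
rack corners z=.035
[[0.5454 0.3241 0.035 ]
 [0.5124 0.1866 0.035 ]
 [0.4426 0.2009 0.035 ]
 [0.4749 0.3398 0.035 ]] [0.4938 0.2628 0.035 ] [np.float64(0.07220467174325784), np.float64(0.14137202413489916), np.float64(0.07123445352116578), np.float64(0.1426412689410912)]
rack yaw -13.51040280091636
[0.4802 0.2054 0.035 ]
```

Triangulation agrees with the given sizes: plate edge length 110 mm with its top at z 0.215, bar width 61 mm with its top at 0.181, and screw axis at about z 0.160. I'll move above the plate now.

Call:
{"fn": "servo_tool", "kwargs": {
  "increments": [0.5,-35,-16,-10,0,0,8,0.5,-70,-33,-20,0,0,16,0.5,-105,-49,-30,0,0,24,0.5,-140,-65,-40,0,0,32,0.5,-175,-82,-40,0,0,40,0.5,-210,-98,-40,0,0,48,0.5,-245,-114,-40,0,0,56,0.5,-280,-130,-40,0,0,64,0.5,-315,-147,-40,0,0,72,0.5,-350,-163,-40,0,0,79.7],
  "squeeze": 60
}}

```text
time_s: 1.1
tcp_pos: [0.4952, 0.2615, 0.4442]
ee_rot: [0.784, 0.62, -0.0, -0.0]
force: [1.0, 0.8, -0.8]
grip_width: 0.0427
```

```bash
cat >> h.py <<'E'
def go(P,yang,tilt=None):
    "tool shift mm / turn deg from measured pose to TCP P, tool down with tool-y at world angle yang"
    s=r.read_state(); M=R.from_quat(s['ee_rot']).as_matrix(); a=np.radians(yang)
    y=np.array([np.cos(a),np.sin(a),0]); z=np.array([0,0,-1.]); G=np.stack([np.cross(y,z),y,z],1)
    print('t',round(s['time_s'],2),'tcp',s['tcp_pos'].round(4),'yang',np.degrees(np.arctan2(M[1,1],M[0,1])).round(2),'F',s['force'].round(1),'w',round(s['grip_width'],4))
    print('shift',(M.T@(np.array(P)-s['tcp_pos'])*1000).round(1),'turn',np.degrees(R.from_matrix(M.T@G).as_rotvec()).round(2))
E
python3 - <<'E'
from h import *
go((.4936,.2629,.347),-13.2)
S=shot('scene','s1')[:,:,::-1];T=shot('top','t1')[:,:,::-1]
u,v=map(int,proj('scene',(.494,.263,.25)));a=S[v-65:v+85,u-100:u+100];print(u,v)
u,v=map(int,proj('top',(.494,.263,.25)));b=T[v-75:v+75,u-100:u+100];print(u,v)
cv2.imwrite('pics/m2.png',cv2.resize(np.hstack([a,b]),None,fx=2,fy=2,interpolation=cv2.INTER_CUBIC))
E
```

```text
t 1.1 tcp [0.4952 0.2615 0.4442] yang -13.34 F [ 1.   0.8 -0.8] w 0.0427
shift [ 1.  -1.8 97.2] turn [-0.03  0.02 -0.14]
340 94
231 229
```

View pics/m2.png

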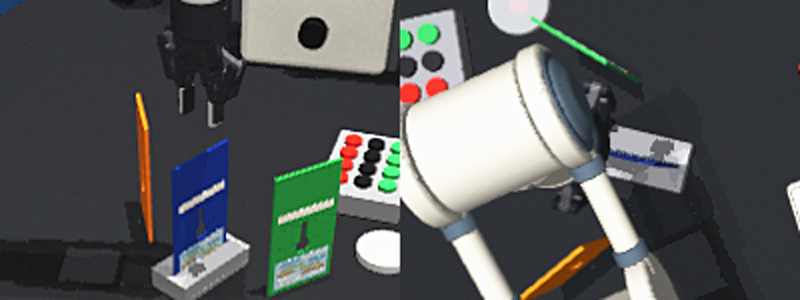

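The gripper is centred over the blue plate: the fingers are at about (200,105) in the left crop, with the plate top at (200,155) below them. I'll descend and close.

Call:
{"fn": "servo_tool", "kwargs": {
  "increments": [0.5,1,-1.8,15,0,0,0,0.5,1,-1.8,35,0,0,0,0.5,1,-1.8,55,0,0,0,0.5,1,-1.8,75,0,0,0,0.5,1,-1.8,90,0,0,0,0.5,1,-1.8,97,0,0,0,0.5,1,-1.8,97,0,0,0,0,1,-1.8,97,0,0,0,0,1,-1.8,97,0,0,0,0,1,-1.8,97,0,0,0],
  "squeeze": 40
}}

```text
time_s: 2.2
tcp_pos: [0.4931, 0.2643, 0.3491]
ee_rot: [0.783, 0.622, 0.001, 0.0]
force: [1.6, -0.1, 0.3]
grip_width: 0.0042
```

Call:
{"fn": "servo_tool", "kwargs": {
  "increments": [0,0,0,0,0,0,0,0,0,0,0,0,0,0,0,0,0,0,0,0,0,0,0,0,0,0,0,0,0,0,0,0,0,0,0,0,0,0,0,0,0,0,0,0,0,0,0,0,0,0,0,0,0,0,0,0,0,0,0,0,0,0,0,0,0,0,0,0,0,0],
  "squeeze": 70
}}

```text
time_s: 3.2
tcp_pos: [0.4931, 0.2642, 0.3491]
ee_rot: [0.783, 0.622, 0.001, 0.0]
force: [1.4, -0.3, 5.9]
grip_width: 0.0042
```

Call:
{"fn": "servo_tool", "kwargs": {
  "increments": [0,0,0,-5,0,0,0,0,0,0,-12,0,0,0,0,0,0,-20,0,0,0,0,0,0,-30,0,0,0,0,0,0,-45,0,0,0,0,0,0,-60,0,0,0,0,0,0,-80,0,0,0,0,0,0,-100,0,0,0,0,0,0,-120,0,0,0,0,0,0,-120,0,0,0]
}}

```text
time_s: 4.2
tcp_pos: [0.4921, 0.2642, 0.4727]
ee_rot: [0.782, 0.623, 0.003, 0.001]
force: [-0.4, 0.3, -1.7]
grip_width: 0.0041
```

```bash
python3 - <<'E'
from h import *
go((.645,-.179,.47),-1.2)
E
```

```text
t 4.2 tcp [0.4921 0.2642 0.4727] yang -12.97 F [-0.4  0.3 -1.7] w 0.0041
shift [-397.6  248.4    2.1] turn [  0.31  -0.23 -11.77]
```

Call:
{"fn": "servo_tool", "kwargs": {
  "increments": [0,-8,5,0,0,0,0,0,-25,15,0,0,0,-1,0,-48,28,0,0,0,-2,0,-75,44,0,0,0,-3,0,-102,60,0,0,0,-4,0,-130,76,0,0,0,-5,0,-157,92,0,0,0,-6,0,-180,105,0,0,0,-7,0,-195,114,0,0,0,-7,0,-200,117,0,0,0,-7]
}}

```text
time_s: 5.2
tcp_pos: [0.5622, 0.0409, 0.4658]
ee_rot: [0.744, 0.668, -0.001, -0.001]
force: [-0.2, 0.4, -3.5]
grip_width: 0.0043
```

```bash
python3 - <<'E'
from h import *
go((.63,-.179,.47),-1.2)
E
```

```text
t 5.2 tcp [0.5622 0.0409 0.4658] yang -6.16 F [-0.2  0.4 -3.5] w 0.0043
shift [-211.3   91.    -4.3] turn [-0.18  0.04 -4.96]
```

Call:
{"fn": "servo_tool", "kwargs": {
  "increments": [0,-8,3,0,0,0,0,0,-25,11,0,0,0,-1,0,-48,21,0,0,0,-1,0,-76,33,0,0,0,-2,0,-105,45,0,0,0,-2,0,-135,58,0,0,0,-3,0,-165,71,0,0,0,-4,0,-190,82,0,0,0,-5,0,-206,89,0,0,0,-5,0,-211,91,0,0,0,-5]
}}

```text
time_s: 6.2
tcp_pos: [0.6307, -0.1776, 0.4663]
ee_rot: [0.714, 0.7, -0.001, -0.001]
force: [1.1, 0.5, -2.3]
grip_width: 0.0042
```

```bash
python3 - <<'E'
from h import *
go((.63,-.179,.422),-1.2)
S=shot('scene','s3')[:,:,::-1];T=shot('top','t3')[:,:,::-1]
a=S[130:330,180:380];b=T[130:330,330:530]
cv2.imwrite('pics/m3.png',cv2.resize(np.hstack([a,b]),None,fx=2,fy=2,interpolation=cv2.INTER_CUBIC))
E
```

```text
t 6.2 tcp [ 0.6307 -0.1776  0.4663] yang -1.07 F [ 1.1  0.5 -2.3] w 0.0042
shift [-1.4 -0.6 44.3] turn [-0.11 -0.02  0.13]
```

View pics/m3.png

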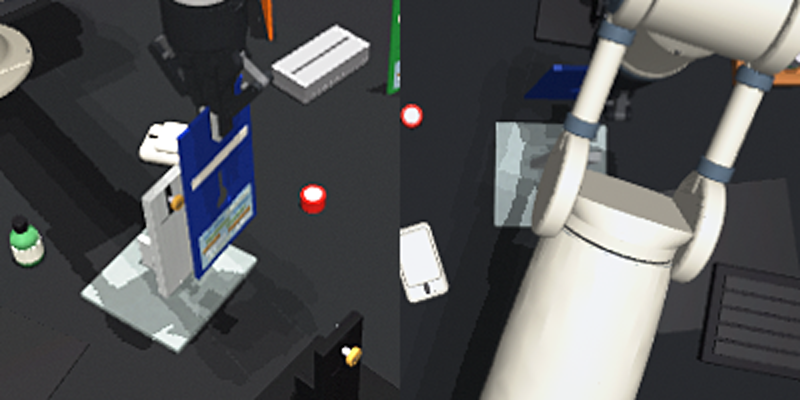

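The plate is held upright in front of the stand, facing the right way. In the left panel the keyhole is at about (222,190), the bottom corners at (197,277) and (255,212), and the brass head peeks out at (177,202). I'll measure the plate in the hand from a closer crop.

```bash
python3 - <<'E'
from h import *
S=cv2.imread('pics/s3.png')
cv2.imwrite('pics/m4.png',cv2.resize(S[175:275,260:320],None,fx=6,fy=6,interpolation=cv2.INTER_CUBIC))
E
```

```text
(no output)
```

View pics/m4.png

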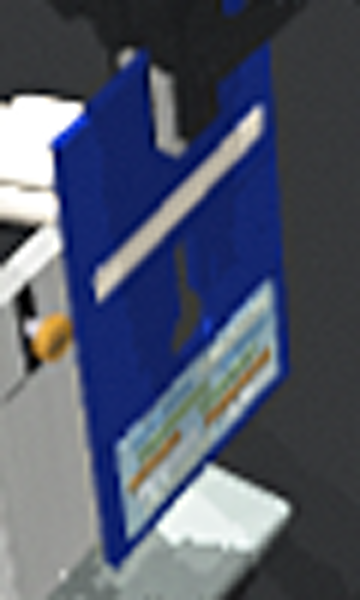

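```bash
python3 - <<'E'
from h import *
np.set_printoptions(precision=4,suppress=True)
n=np.array([np.cos(np.radians(-1.1)),np.sin(np.radians(-1.1)),0]); P0=np.array([.6307,-.1776,0])+n*.0025
for nm,X,Y in(('LL',116,566),('LR',289,374),('UL',62,148),('slot top',181,240),('hole left',174,340),('hole right',208,322),('hole bot',180,352)):
    o,w=ray('scene',260+(X+.5)/6-.5,175+(Y+.5)/6-.5); t=((P0-o)@n)/(w@n); print(nm,o+w*t)
# head centre and bar top edge from this same picture, on planes of the head front
E
```

```text
LL [ 0.6321 -0.2371  0.132 ]
LR [ 0.6342 -0.1281  0.1291]
UL [ 0.6321 -0.235   0.3323]
slot top [ 0.6331 -0.1833  0.2481]
hole left [ 0.6329 -0.1924  0.2074]
hole right [ 0.6333 -0.1732  0.1988]
hole bot [ 0.633  -0.1899  0.199 ]
```

Call:
{"fn": "servo_tool", "kwargs": {
  "increments": [0,0,0,5,0,0.2,0,0,-0.5,0,15,0,0.4,0,0,-1,0,27,0,0.6,0,0,-1.5,0,38,0,0.8,0,0,-1.5,-4,45,0,0.8,0,0,-1.5,-15,45,0,0.8,0,0,-1.5,-28,45,0,0.8,0,0,-1.5,-40,45,0,0.8,0,0,-1.5,-48,45,0,0.8,0,0,-1.5,-48,45,0,0.8,0]
}}

```text
time_s: 7.3
tcp_pos: [0.5813, -0.177, 0.423]
ee_rot: [0.713, 0.701, 0.005, -0.005]
force: [-0.2, 0.7, -2.2]
grip_width: 0.0041
```

```bash
python3 - <<'E'
from h import *
go((.577,-.179,.422),-1.2)
S=shot('scene','s5')[:,:,::-1]
cv2.imwrite('pics/m5.png',cv2.resize(S[175:275,230:310],None,fx=6,fy=6,interpolation=cv2.INTER_CUBIC))
E
```

```text
t 7.3 tcp [ 0.5813 -0.177   0.423 ] yang -1.03 F [-0.2  0.7 -2.2] w 0.0041
shift [-2.1 -4.3  1. ] turn [ 0.02 -0.79  0.17]
```

View pics/m5.png

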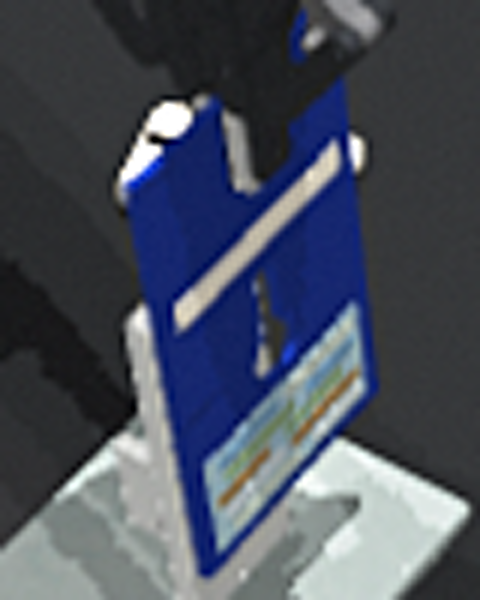

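```bash
python3 - <<'E'
from h import *
np.set_printoptions(precision=4,suppress=True)
n=np.array([np.cos(np.radians(-1.1)),np.sin(np.radians(-1.1)),0]); P0=np.array([.5813,-.177,0])+n*.0025
for nm,X,Y in(('LL',205,577),('LR',377,389),('UL',130,190),('slot top',263,268),('hole left',255,372),('hole right',292,347)):
    o,w=ray('scene',230+(X+.5)/6-.5,175+(Y+.5)/6-.5); t=((P0-o)@n)/(w@n); print(nm,o+w*t)
I=cv2.imread('pics/scene0.png');k=cv2.inRange(cv2.cvtColor(I,cv2.COLOR_BGR2HSV),(12,90,80),(34,255,255))[222:240,260:276]
m=cv2.moments(k,True);u,v=260+m['m10']/m['m00'],222+m['m01']/m['m00'];print(u,v,m['m00'])
for x in(.566,.568,.5693):
    o,w=ray('scene',u,v); print(x,o+w*(x-o[0])/w[0])
for Y in (-.185,-.179,-.173): print('head front proj -> crop', Y,[(a-b+.5)*6-.5 for a,b in zip(proj('scene',(.5693,Y,.160)),(230,175))])
E
```

```text
LL [ 0.5827 -0.2322  0.0883]
LR [ 0.5849 -0.1219  0.0868]
UL [ 0.5827 -0.2351  0.2905]
slot top [ 0.5838 -0.1779  0.2044]
hole left [ 0.5836 -0.1897  0.1609]
hole right [ 0.584  -0.1682  0.1542]
268.375 230.85 40.0
0.566 [ 0.566  -0.1794  0.16  ]
0.568 [ 0.568  -0.1816  0.1632]
0.5693 [ 0.5693 -0.183   0.1652]
head front proj -> crop -0.185 [np.float64(231.03764329555383), np.float64(350.7647254387939)]
head front proj -> crop -0.179 [np.float64(240.7473074016808), np.float64(340.2788392228448)]
head front proj -> crop -0.173 [np.float64(250.38956455370976), np.float64(329.8661527356102)]
```

Call:
{"fn": "servo_tool", "kwargs": {
  "increments": [0,-0.3,-1,0.5,0,0,0,0,-0.5,-2,1,0,0,0,0,-0.5,-3,1.5,0,0,0,0,-0.5,-4,1.5,0,0,0,0,-0.5,-5,1.5,0,0,0,0,-0.5,-6,1.5,0,0,0,0,-0.5,-7,1.5,0,0,0,0,-0.5,-8,1.5,0,0,0,0,-0.5,-8,1.5,0,0,0,0,-0.5,-8,1.5,0,0,0]
}}

```text
time_s: 8.35
tcp_pos: [0.5742, -0.1773, 0.4212]
ee_rot: [0.713, 0.701, 0.005, -0.005]
force: [0.0, -1.1, -2.6]
grip_width: 0.0041
```

```bash
python3 - <<'E'
from h import *
go((.5588,-.1775,.4215),-1.2)
S=shot('scene','s6')[:,:,::-1]
cv2.imwrite('pics/m6.png',cv2.resize(S[200:260,240:310],None,fx=8,fy=8,interpolation=cv2.INTER_CUBIC))
E
```

```text
t 8.35 tcp [ 0.5742 -0.1773  0.4212] yang -1.01 F [ 0.  -1.1 -2.6] w 0.0041
shift [ -0.5 -15.4  -0.3] turn [ 0.   -0.8   0.19]
```

View pics/m6.png

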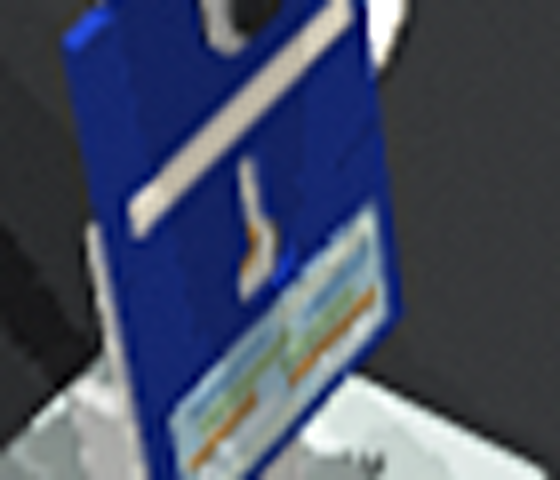

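Brass now shows at the upper-left rim of the keyhole, at (250,245), as the geometry predicts. I'll push on slowly and watch the force.

Call:
{"fn": "servo_tool", "kwargs": {
  "increments": [0,0,-0.5,0,0,0,0,0,0,-1.2,0,0,0,0,0,0,-1.9,0,0,0,0,0,0,-2.6,0,0,0,0,0,0,-3.3,0,0,0,0,0,0,-4,0,0,0,0,0,0,-4.7,0,0,0,0,0,0,-5.4,0,0,0,0,0,0,-6,0,0,0,0,0,0,-6,0,0,0]
}}

```text
invalid input
```

```bash
python3 - <<'E'
from h import *
go((.5588,-.1775,.4215),-1.2)
S=shot('scene','s7')[:,:,::-1]
cv2.imwrite('pics/m7.png',cv2.resize(S[200:260,240:310],None,fx=8,fy=8,interpolation=cv2.INTER_CUBIC))
E
```

```text
t 8.4 tcp [ 0.5742 -0.1773  0.4212] yang -1.01 F [ 0.4  0.6 -1.9] w 0.0041
shift [ -0.5 -15.4  -0.3] turn [-0.   -0.8   0.19]
```

View pics/m7.png

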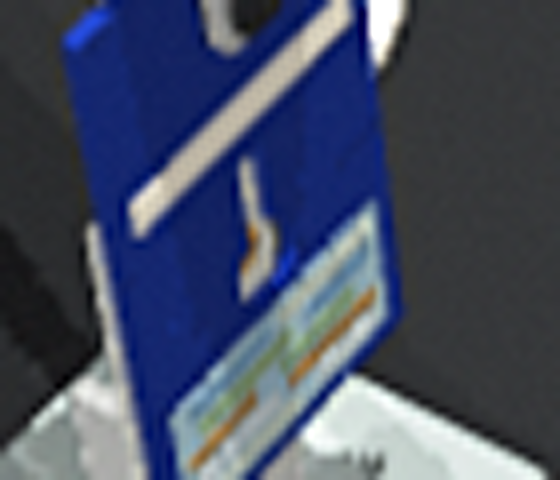

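The call was refused because the last row was one number short, so nothing moved and the picture is unchanged. I'll resend it with 70 numbers.

Call:
{"fn": "servo_tool", "kwargs": {
  "increments": [0,0,-0.5,0,0,0,0,0,0,-1.2,0,0,0,0,0,0,-1.9,0,0,0,0,0,0,-2.6,0,0,0,0,0,0,-3.3,0,0,0,0,0,0,-4,0,0,0,0,0,0,-4.7,0,0,0,0,0,0,-5.4,0,0,0,0,0,0,-6,0,0,0,0,0,0,-6,0,0,0,0]
}}

```text
time_s: 9.45
tcp_pos: [0.5692, -0.1771, 0.4215]
ee_rot: [0.713, 0.701, 0.007, -0.003]
force: [8.8, -0.5, -5.4]
grip_width: 0.0042
```

```bash
python3 - <<'E'
from h import *
go((.5588,-.1775,.4215),-1.2)
S=shot('scene','s8')[:,:,::-1]
cv2.imwrite('pics/m8.png',cv2.resize(S[200:260,240:310],None,fx=8,fy=8,interpolation=cv2.INTER_CUBIC))
E
```

```text
t 9.45 tcp [ 0.5692 -0.1771  0.4215] yang -0.96 F [ 8.8 -0.5 -5.4] w 0.0042
shift [ -0.6 -10.4  -0.1] turn [ 0.3  -0.77  0.24]
```

View pics/m8.png

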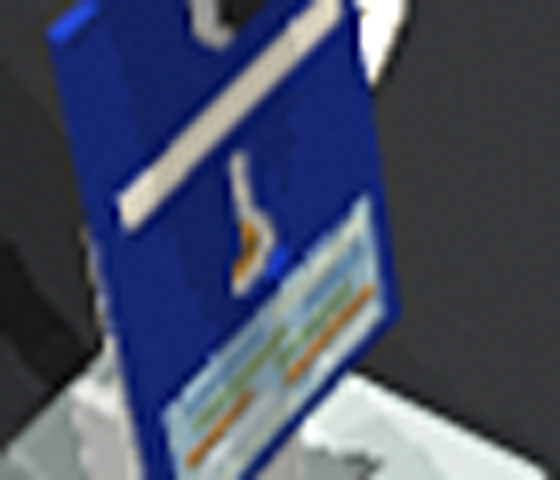

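```bash
python3 - <<'E'
from h import *
np.set_printoptions(precision=1,suppress=True)
I=cv2.imread('pics/s8.png')[222:240,264:280]
h=cv2.cvtColor(I,cv2.COLOR_BGR2HSV)
for row in range(2,17): print(222+row,' '.join('B' if (108<a[0]<130 and a[1]>110) else 'o' if (8<a[0]<32 and a[1]>90) else 'L' if a[2]>120 and a[1]<80 else '.' for a in h[row]), h[row,4:12,1])
for nm,X,Y in(('brass',258,225),('brass',258,250),('brass',247,280),('light',276,240),('light',268,262),('light',240,297),('slot top',237,152),('notch L',243,212),('notch R',262,205)):
    u,v=240+(X+.5)/8-.5,200+(Y+.5)/8-.5
    for x in(.5675,.5725):
        o,w=ray('scene',u,v); print(nm,x,1000*(o+w*(x-o[0])/w[0])[1:],end=' ')
    print()
E
```

```text
224 B B B B B L L . B B B B B B B B [247  11  22  94 223 216 210 205]
225 B B B B B L L L B B B B B B B B [247  73   9  71 212 227 212 210]
226 B B B B B B L L L B B B B B B B [233 113   5  15  70 161 212 212]
227 B B B B B B L L L L B B B B B B [228 131  51  42   7  61 183 216]
228 B B B B B B o o L L B B B B B B [223 214 159 141  24   6 143 218]
229 B B B B B B o o L L . B B B B B [212 255 140 208  41  20  98 236]
230 B B B B B B . o L L B B B B B B [214 245  90 180  28   9 115 228]
231 B B B B B B . o L L B B B B B . [224 242  87 171  28  55 192 224]
232 B B B B B . o o L . B B B B . L [225  98 170 116  36 105 222 221]
233 B B B B B o o L L B B B B . L L [245 134 164  50   3 165 227 230]
234 B B B B B o L L . B B B . L L L [255 134  76   9 100 211 228 188]
235 B B B B B L L . B B B . L L L L [250  48  13  96 212 233 247  88]
236 B B B B B L L B B B B L L L L . [236  35  66 183 234 247 146  42]
237 B B B B B B B B B B L L L L . . [218 182 218 230 247 134  54  19]
238 B B B B B B B B B L L L L L . L [210 217 223 238 129  72  21  16]
brass 0.5675 [-168.5  160.9] brass 0.5725 [-174.1  168.7] 
brass 0.5675 [-170.   152.1] brass 0.5725 [-175.5  160.1] 
brass 0.5675 [-176.2  145.8] brass 0.5725 [-181.7  153.8] 
light 0.5675 [-162.   148.8] light 0.5725 [-167.6  156.7] 
light 0.5675 [-166.6  144. ] light 0.5725 [-172.2  152. ] 
light 0.5675 [-180.1  142.4] light 0.5725 [-185.6  150.5] 
slot top 0.5675 [-172.7  193.5] slot top 0.5725 [-178.3  201. ] 
notch L 0.5675 [-173.8  171. ] notch L 0.5725 [-179.3  178.7] 
notch R 0.5675 [-165.7  166.4] notch R 0.5725 [-171.3  174.2]
```

Call:
{"fn": "servo_tool", "kwargs": {
  "increments": [0,0,1.5,0,0,0,0,0,0,3,0,0,0,0,0,-1,3,-0.5,0,0,0,0,-2.5,3,-1,0,0,0,0,-3.5,3,-1,0,0,0,0,-3.5,3,-1,0,0,0,0,-3.5,2,-1,0,0,0,0,-3.5,1,-1,0,0,0,0,-3.5,0,-1,0,0,0,0,-3.5,0,-1,0,0,0]
}}

```text
time_s: 10.5
tcp_pos: [0.568, -0.1807, 0.4222]
ee_rot: [0.713, 0.701, 0.005, -0.005]
force: [0.1, 0.2, -2.1]
grip_width: 0.0041
```

```bash
cat >> h.py <<'E'
def txt(f,r0=220,r1=242,c0=262,c1=284):
    I=shot('scene',f)[:,:,::-1]; h=cv2.cvtColor(np.ascontiguousarray(I),cv2.COLOR_BGR2HSV)
    for v in range(r0,r1): print(v,''.join('B' if (108<a[0]<130 and a[1]>110) else 'o' if (8<a[0]<32 and a[1]>75) else 'L' if a[2]>120 and a[1]<75 else '.' for a in h[v,c0:c1]))
E
python3 - <<'E'
from h import *
go((.5588,-.1775,.4215),-1.2)
txt('s9')
E
```

```text
t 10.5 tcp [ 0.568  -0.1807  0.4222] yang -1.01 F [ 0.1  0.2 -2.1] w 0.0041
shift [ 3.1 -9.2  0.7] turn [-0.01 -0.8   0.19]
220 LBBB.L.BBBBBBBBBBBBBBB
221 BBBBLLLBBBBBBBBBBBBBBB
222 BBBBBLLBBBBBBBBBBBBBBB
223 BBBBBLLBBBBBBBBBBBBBBB
224 BBBBBLLBBBBBBBBBBBBBBB
225 BBBBBLLBBBBBBBBBBBBB..
226 BBBBBLLLBBBBBBBBBBB.LL
227 BBBBB.Lo..BBBBBBBBBLLL
228 BBBBB.ooooBBBBBBBBLLLL
229 BBBBB.oooo.BBBBBBLLLLL
230 BBBBBBooooBBBBBBLLLL.L
231 BBBBB.ooooBBBBBLLLL..L
232 BBBBBoooooBBBB.LLL..LL
233 BBBBBoooo.BBBLLLL..LLL
234 BBBBBooo.BBBLLLL..LLLL
235 BBBBBLL.BBB.LLL...LLLL
236 BBBBBL.BBB.LLLL..L.Loo
237 BBBBBBBBB.LLLL..L.LLoL
238 BBBBBBBB.LLLL..LLLooLL
239 BBBBBBB.LLLLL.LLLooLLL
240 BBBBBB.LLLLLLLLL.oLLLL
241 BBBBB.L..LLLLLLLoLLLLB
```

There's no contact force now at a slightly greater depth, and brass fills the opening. I'll continue in.

Call:
{"fn": "servo_tool", "kwargs": {
  "increments": [0,0,-0.5,0,0,0,0,0,0,-1,0,0,0,0,0,0,-1.5,0,0,0,0,0,0,-2,0,0,0,0,0,0,-2.5,0,0,0,0,0,0,-3,0,0,0,0,0,0,-3.5,0,0,0,0,0,0,-4,0,0,0,0,0,0,-4,0,0,0,0,0,0,-4,0,0,0,0]
}}

```text
time_s: 11.55
tcp_pos: [0.5641, -0.1807, 0.4221]
ee_rot: [0.713, 0.701, 0.005, -0.005]
force: [0.5, -0.8, -1.7]
grip_width: 0.0038
```

```bash
python3 - <<'E'
from h import *
go((.5588,-.1807,.422),-1.2)
txt('s10')
E
```

```text
t 11.55 tcp [ 0.5641 -0.1807  0.4221] yang -1.01 F [ 0.5 -0.8 -1.7] w 0.0038
shift [-0.1 -5.3  0.1] turn [ 0.   -0.8   0.19]
220 BBBLLBBBBBBBBBBBBBBBBB
221 BBBLL.BBBBBBBBBBBBBBBB
222 BBBLL.BBBBBBBBBBBBBBBB
223 BBB.LLBBBBBBBBBBBBBBBB
224 BBB.LLBBBBBBBBBBBBB.BB
225 BBBBLLBBBBBBBBBBBB.LBB
226 BBBBLLL.BBBBBBBBBBLL.B
227 BBBBLLLo.BBBBBBBBLLL.B
228 BBBBLooooo.BBBBBLLLL.B
229 BBBBLooooo.BBBBLLLLL.B
230 BBBBoooooo.BBBLLLL..LB
231 BBBBooooooBBBLLLL..LLB
232 BBB.ooooooBBLLLLL.LLLB
233 BBBooooooBBLLLL..LLLL.
234 BBB.oooo.B.LLL...LLLL.
235 BBBBB...B.LLLL..LLLoo.
236 BBBBBBBB.LLLL..L.LLoL.
237 BBBBBBB.LLLL..LLLooLLL
238 BBBBBB.LLLLL.LLLooLLLL
239 BBBBB.LLLLLLLLLLoLLLLB
240 BBBB.L.LLLLLLLLoLLLLBB
241 BBB.L..LL.LLLLooLLLBBB
```

Call:
{"fn": "servo_tool", "kwargs": {
  "increments": [0,0,-0.6,0,0,0,0,0,0,-1.2,0,0,0,0,0,0,-1.8,0,0,0,0,0,0,-2.4,0,0,0,0,0,0,-3,0,0,0,0,0,0,-3.6,0,0,0,0,0,0,-4.2,0,0,0,0,0,0,-4.6,0,0,0,0,0,0,-4.6,0,0,0,0,0,0,-4.6,0,0,0,0]
}}

```text
time_s: 12.6
tcp_pos: [0.5595, -0.1806, 0.4221]
ee_rot: [0.713, 0.701, 0.005, -0.005]
force: [0.3, -0.5, -2.4]
grip_width: 0.0044
```

```bash
python3 - <<'E'
from h import *
go((.5588,-.1807,.422),-1.2)
txt('s11')
E
```

```text
t 12.6 tcp [ 0.5595 -0.1806  0.4221] yang -1.01 F [ 0.3 -0.5 -2.4] w 0.0044
shift [-0.1 -0.7  0.1] turn [-0.   -0.8   0.19]
220 BLLLBBBBBBBBBBBBBBBBB.
221 B.LLBBBBBBBBBBBBBBBBB.
222 BB..BBBBBBBBBBBBBBBBB.
223 BBB.BBBBBBBBBBBBBBBBB.
224 BBB.BBBBBBBBBBBBB..BB.
225 BBB.LLBBBBBBBBBB.L.BB.
226 BBB.LL.BBBBBBBB.LLLBB.
227 BBB.LLLo.BBBBB.LLLLBB.
228 BBBLLoooooBBB.LLLLLBBB
229 BB.Loooooo.B.LLLL.L.BB
230 BBLLooooooB.LLLL..L.BB
231 BBBoooooooLLLLL..LL.BB
232 BBBoooooooLLLL...LL.BB
233 BBBooooooLLLL..LLLLLBB
234 B..B.oooLLLL..LLLLoLBB
235 BBBBB..LLLL..LLLLooLBB
236 BBBBBB.LLL..LLLLooLLBB
237 BBBBB.LLLL.LLLLooLLLBB
238 BBBB.LLLLLLLLLooLLLLBB
239 BBB...LLLLL.LooLLLLBBB
240 BB.L..L.LLLLLoLLLLBBB.
241 B.L..LLLLLLooLLLLBBB..
```

Call:
{"fn": "servo_tool", "kwargs": {
  "increments": [0,0,-0.8,0,0,0,0,0,0,-1.6,0,0,0,0,0,0,-1.6,1,0,0,0,0,0,-1.6,2.5,0,0,0,0,0,-1.6,4,0,0,0,0,0,-1.6,6,0,0,0,0,0,-1.6,8,0,0,0,0,0,-1.6,10,0,0,0,0,0,-1.6,10,0,0,0,0,0,-1.6,10,0,0,0]
}}

```text
time_s: 13.65
tcp_pos: [0.558, -0.1804, 0.4117]
ee_rot: [0.713, 0.701, 0.005, -0.005]
force: [2.3, 0.3, -4.0]
grip_width: 0.004
```

```bash
python3 - <<'E'
from h import *
go((.5580,-.1807,.382),-1.2)
txt('s12')
E
```

```text
t 13.65 tcp [ 0.558  -0.1804  0.4117] yang -1.0 F [ 2.3  0.3 -4. ] w 0.004
shift [-0.7 -0.  29.7] turn [-0.02 -0.81  0.2 ]
220 BBBBBBBBBBBBBBBBBBBB..
221 BBLBBBBBBBBBBBBBBBBB..
222 B..BBBBBBBBBBBBBBBBB..
223 BBoBBBBBBBBBBBBBBBBBB.
224 BB.BBBBBBBBBBBBBBBBBB.
225 BB..BBBBBBBBBBBBBBBBB.
226 BBB.BBBBBBBBBBBBBBBBB.
227 BB..BB.o.BBBBBBBB..BB.
228 BBLLLoooooBBBBBBLLLBB.
229 BBLLoooooo.BBBB.LLLBB.
230 BBBLooooooBBBB.LLLLBB.
231 BBBLooooooBBB.LLLLLBBB
232 BBBoooooooBB.LLLL.L.BB
233 BBBooooooBB.LLLL..L.BB
234 BBBooooo.B.LLLL..LL.BB
235 BB.oB...B.LLLL..LLL.BB
236 B...BBBB.LLLL..LLLLLBB
237 BB.BBBBBLLLL..LLLLoLBB
238 BB.BBBBLLLL..LLLLooLBB
239 BBBBBBLLLL..LLLLooLLBB
240 BBBBBLLLLL.LLLLooLLLBB
241 BBBB.LLLLLLLLLooLLL.BB
```

Call:
{"fn": "servo_tool", "kwargs": {
  "increments": [0,0,0.3,1,0,0,0,0,0,0.5,3,0,0,0,0,0,0.5,6,0,0,0,0,0,0.5,9,0,0,0,0,0,0.5,12,0,0,0,0,0,0.5,15,0,0,0,0,0,0.5,18,0,0,0,0,0,0.5,20,0,0,0,0,0,0.5,20,0,0,0,0,0,0.5,20,0,0,0]
}}

```text
time_s: 14.7
tcp_pos: [0.5585, -0.1801, 0.3921]
ee_rot: [0.713, 0.701, 0.005, -0.005]
force: [-0.4, -0.1, -3.3]
grip_width: 0.0042
```

```bash
python3 - <<'E'
from h import *
go((.5580,-.1807,.382),-1.2)
txt('s13')
E
```

```text
t 14.7 tcp [ 0.5585 -0.1801  0.3921] yang -1.01 F [-0.4 -0.1 -3.3] w 0.0042
shift [-0.7 -0.4 10.1] turn [-0.   -0.8   0.19]
220 B.LLLLLBBBBBBBBBBBBB..
221 .LLLLLBBBBBBBBBBBBBB..
222 LLLLLBBBBBBBBBBBBBBB..
223 LLLLBBBBBBBBBBBBBBBBB.
224 LLLBBBBBBBBBBBBBBBBBB.
225 LLBBBBBBBBBBBBBBBBBBB.
226 LBBBBBBBBBBBBBBBBBBBB.
227 BBBBBB.o.BBBBBBBBBBBB.
228 BBBLLoooooBBBBBBBBBBB.
229 BB.Loooooo.BBBBBBBBBB.
230 BBBLoooooo.BBBBBBBBBBB
231 BBBLooooooBBBBBBBBBBBB
232 BBBoooooooBBBBBBBBL.BB
233 BBBoooooo.BBBBBBBBL.BB
234 BBBBoooo.BBBBBBBBLL.BB
235 BBBB.LL.BBBBBBBBLLLLBB
236 BBBB.LLLBBBBBBBLLLLLBB
237 BBBBLLLLBBBBBB.LLL.LBB
238 BBBBLLLLBBBBB.LLL..LBB
239 BBB.LLLBBBBB.LLL..LL.B
240 BBBLLLLBBBB.LLL..LLL.B
241 BBBLLLBBBB.LLL..LLLL.B
```

Call:
{"fn": "servo_tool", "kwargs": {
  "increments": [0,0,0,1,0,0,0,0,0,0,2,0,0,0,0,0,0,3,0,0,0,0,0,0,4,0,0,0,0,0,0,5,0,0,0,0,0,0,6,0,0,0,0,0,0,6.5,0,0,0,0,0,0,7,0,0,0,0,0,0,7,0,0,0,0,0,0,7,0,0,0]
}}

```text
time_s: 15.75
tcp_pos: [0.5584, -0.1801, 0.3852]
ee_rot: [0.713, 0.701, 0.005, -0.005]
force: [-0.4, 0.1, -2.1]
grip_width: 0.004
```

Call:
{"fn": "servo_tool", "kwargs": {
  "increments": [0,0,0,0.2,0,0,0,0,0,0,0.4,0,0,0,0,0,0,0.6,0,0,0,0,0,0,0.8,0,0,0,0,0,0,1,0,0,0,0,0,0,1.2,0,0,0,0,0,0,1.4,0,0,0,0,0,0,1.5,0,0,0,0,0,0,1.5,0,0,0,0,0,0,1.5,0,0,0]
}}

```text
time_s: 16.75
tcp_pos: [0.5584, -0.18, 0.3842]
ee_rot: [0.713, 0.701, 0.005, -0.004]
force: [-1.2, -0.1, 2.9]
grip_width: 0.0041
```

Contact at the slot end: force z has risen by about 5 N. I'll pull a little more.

Call:
{"fn": "servo_tool", "kwargs": {
  "increments": [0,0,0,0.2,0,0,0,0,0,0,0.4,0,0,0,0,0,0,0.5,0,0,0,0,0,0,0.6,0,0,0,0,0,0,0.7,0,0,0,0,0,0,0.7,0,0,0,0,0,0,0.7,0,0,0,0,0,0,0.7,0,0,0,0,0,0,0.7,0,0,0,0,0,0,0.7,0,0,0]
}}

```text
time_s: 17.75
tcp_pos: [0.5583, -0.18, 0.3841]
ee_rot: [0.713, 0.701, 0.005, -0.004]
force: [-1.9, 1.2, 5.8]
grip_width: 0.0041
```

```bash
python3 - <<'E'
from h import *
go((.5580,-.1807,.382),-1.2)
S=shot('scene','s14')[:,:,::-1]
cv2.imwrite('pics/m14.png',cv2.resize(S[175:275,220:310],None,fx=6,fy=6,interpolation=cv2.INTER_CUBIC))
E
```

```text
t 17.75 tcp [ 0.5583 -0.18    0.3841] yang -1.01 F [-1.9  1.2  5.8] w 0.0041
shift [-0.8 -0.3  2.1] turn [ 0.09 -0.76  0.19]
```

View pics/m14.png

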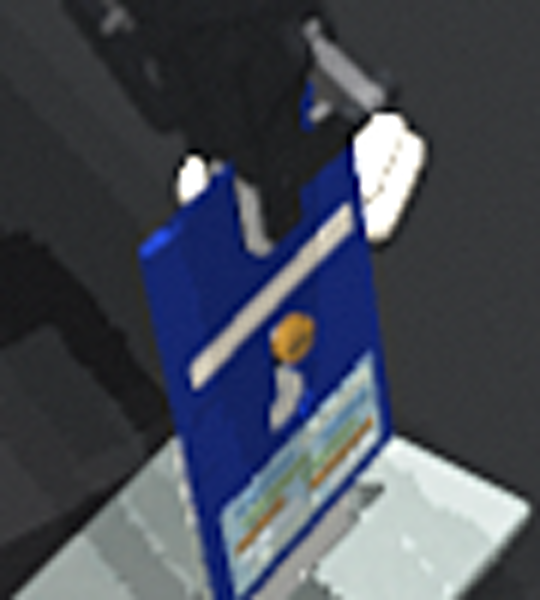

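The brass head at (292,338) sits in front of the plate at the top of the slot, with the empty wide opening below it. I'll pull slightly more, to about 11 N, and hold.

Call:
{"fn": "servo_tool", "kwargs": {
  "increments": [0,0,0,0.2,0,0,0,0,0,0,0.4,0,0,0,0,0,0,0.6,0,0,0,0,0,0,0.7,0,0,0,0,0,0,0.7,0,0,0,0,0,0,0.7,0,0,0,0,0,0,0.7,0,0,0,0,0,0,0.7,0,0,0,0,0,0,0.7,0,0,0,0,0,0,0.7,0,0,0]
}}

```text
time_s: 18.8
tcp_pos: [0.5583, -0.1799, 0.3841]
ee_rot: [0.713, 0.701, 0.005, -0.004]
force: [-1.9, 0.3, 8.6]
grip_width: 0.0045
```

Call:
{"fn": "servo_tool", "kwargs": {
  "increments": [0,0,0,0.2,0,0,0,0,0,0,0.4,0,0,0,0,0,0,0.4,0,0,0,0,0,0,0.4,0,0,0,0,0,0,0.4,0,0,0,0,0,0,0.2,0,0,0,0,0,0,-0.2,0,0,0,0,0,0,-0.5,0,0,0,0,0,0,-0.8,0,0,0,0,0,0,-0.8,0,0,0]
}}

```text
time_s: 19.8
tcp_pos: [0.5584, -0.18, 0.3842]
ee_rot: [0.713, 0.701, 0.005, -0.004]
force: [-2.0, 0.7, 6.5]
grip_width: 0.0041
```

Call:
{"fn": "servo_tool", "kwargs": {
  "increments": [0.05,0,0,0,0,0,0,0.1,0,0,0,0,0,0,0.15,0,0,0,0,0,0,0.2,0,0,0,0,0,0,0.25,0,0,0,0,0,0,0.3,0,0,0,0,0,0,0.3,0,0,0,0,0,0,0.3,0,0,0,0,0,0,0.3,0,0,0,0,0,0,0.3,0,0,0,0,0,0]
}}

```text
time_s: 20.8
tcp_pos: [0.5584, -0.18, 0.3831]
ee_rot: [0.713, 0.701, 0.005, -0.005]
force: [-1.1, -0.5, -0.1]
grip_width: 0.0256
```

Call:
{"fn": "servo_tool", "kwargs": {
  "increments": [0.3,0,0,-3,0,0,0,0.3,0,0,-8,0,0,0,0.3,0,0,-15,0,0,0,0.3,0,0,-25,0,0,0,0.3,0,0,-37,0,0,0,0.3,0,0,-50,0,0,0,0.3,0,0,-65,0,0,0,0.3,0,0,-80,0,0,0,0.3,0,0,-90,0,0,0,0.3,0,0,-90,0,0,0]
}}

```text
time_s: 21.8
tcp_pos: [0.5582, -0.1812, 0.4757]
ee_rot: [0.713, 0.701, 0.006, -0.003]
force: [0.3, 0.8, 0.5]
grip_width: 0.0256
```

```bash
python3 - <<'E'
from h import *
go((.5580,-.1807,.382),-1.2)
S=shot('scene','s15')[:,:,::-1]
cv2.imwrite('pics/m15.png',cv2.resize(S[175:275,220:310],None,fx=6,fy=6,interpolation=cv2.INTER_CUBIC))
E
```

```text
t 21.8 tcp [ 0.5582 -0.1812  0.4757] yang -1.01 F [0.3 0.8 0.5] w 0.0256
shift [-0.7 -0.6 93.7] turn [ 0.21 -0.72  0.19]
```

View pics/m15.png

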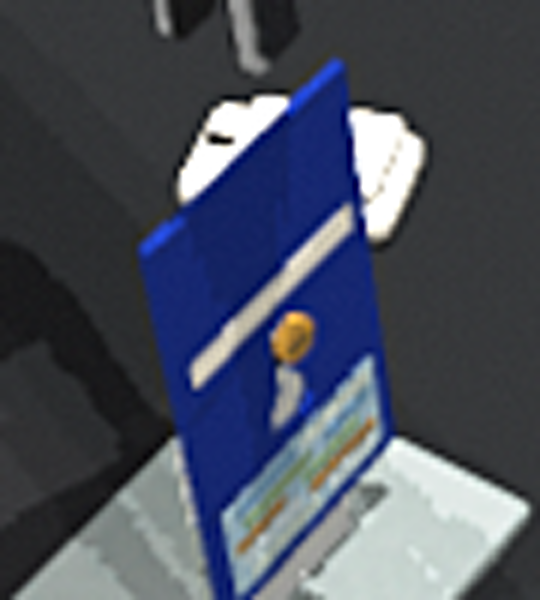

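The plate hangs upright behind the brass head and hasn't moved from where it was when held. The fingers are clear above it, at (230,40). I'll let it settle, check it is still, and hand in.

Call:
{"fn": "servo_tool", "kwargs": {
  "increments": [0.3,0,0,-10,0,0,0,0.3,0,0,-20,0,0,0,0.3,0,0,-20,0,0,0,0.3,0,0,-20,0,0,0,0.3,0,0,-20,0,0,0,0.3,0,0,-20,0,0,0,0.3,0,0,-20,0,0,0,0.3,0,0,-20,0,0,0,0.3,0,0,-20,0,0,0,0.3,0,0,-20,0,0,0]
}}

```text
time_s: 22.85
tcp_pos: [0.5584, -0.1815, 0.493]
ee_rot: [0.713, 0.701, 0.005, -0.005]
force: [-0.3, -0.7, 0.1]
grip_width: 0.0256
```

```bash
python3 - <<'E'
from h import *
a=cv2.imread('pics/s15.png')[:,:,::-1].astype(int); b=shot('scene','s16').astype(int)
print('plate area max/mean change',abs(a-b)[190:275,240:290].max(),abs(a-b)[190:275,240:290].mean())
print(r.read_state()['force'].round(1)); print(r.finish_job())
E
```

```text
plate area max/mean change 121 1.7970196078431373
[-0.5  0.1 -0.3]
the job is handed in; nothing more can be done
None
```

The blue plate is hanging on the grey stand's screw, and I handed the job in at about 23 s. `finish_job` gave no verdict.

**What I did:**
- I lifted the plate out of the rack by its top edge and carried it round in front of the stand.
- The first push touched the screw head at about 9 N because the hole was about 4 mm off sideways. I backed off, moved the plate 3.5 mm sideways and 1 mm up, and it then passed over the head with no contact force.
- I slid the plate down about 38 mm, pulled it down on the screw with about 11 N, eased off, opened the gripper and rose straight up.

**Last checks:**
- **Hanging:** after release, the picture showed the plate upright, with the brass head in front of it at the top of the slot.
- **Gripper:** it was clear of the plate, with the wrist force near zero.
- **Plate at rest:** comparing two pictures about 1 s apart, the plate area changed by only 1.8 grey levels on average. The largest single-pixel change was 121, which I put down to the gripper and its shadow moving, but I did not look into it.
- **Forces:** the wrist readings at the end of each move never exceeded about 11 N on the screw. Forces within a move were not recorded.

One move call was refused because I sent 69 numbers instead of 70; nothing moved, and I resent it.

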